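# Set the loaf stop to the red tag

## Robot

A 6-joint arm with a two-finger parallel gripper is mounted at the origin on the work surface. World frame = base frame: x ahead of the robot, y to its left, z up, the work surface at z = 0. Lengths are in m, angles in rad, forces in N, time in s.
With the tool pointing down it reaches from about 0.25 to 0.775 m from the base axis. Payload 4 kg.
Tool frame: the origin (TCP) lies at the very end of the fingers, on their centre line; the grasp point (between the pads) lies 19 mm behind it; z points along the fingers, y is the line along which they close (so a half turn about z gives the same grasp; the last joint's range is limited). The gripper opens to 94 mm and grips with 3 to 60 N. Pads are 16 mm wide; open, the fingers measure 119 mm over their backs; the gripper's body (75 mm by 177 mm) begins 78 mm behind the grasp point.
Start: joints at [1.17, 0.087, 1.371, -0, 1.684, -0.103], TCP at [0.161, 0.526, 0.18] pointing down, gripper open.
Joint ranges: [-3.1, 3.1], [-0.76, 2.03], [0.27, 2.55], [-1.08, 4.22], [0.17, 2.65], [-2.57, 2.57]. Speed limits (rad/s): [2.79, 2.79, 3.14, 3.14, 3.14, 3.14].

## Interface

Orientations are given as [roll, pitch, yaw] about the fixed x, y, z axes, in that order (R = Rz(yaw) Ry(pitch) Rx(roll)).
In Python, from bench import robot, vision gives the robot as it stands.
- The arm moves only by the shell command python3 -m crank 'ROWS'. ROWS is JSON, a list of rows, each a list of 3 entries, a list of its own where there are three numbers: the closure, from 0 (fully open) to 1 (shut), then the shift along the tool's x, y, z in m, then the turn, a rotation vector about the tool's x, y, z in degrees. A call has 1 to 8 rows; each row shifts and turns the commanded pose from where the row before left it, along the tool's axes as they then stand; what a row does not reach is not made up. A row lasts 1/10 s, in which the tool goes at most 50 mm and 8.59 degrees, less where a joint would pass 70% of its speed; a pose out of reach is approached as far as the arm can. A call with a gripper value outside its range is refused whole. The fingers move at their own pace and stop on an object; the grip force is fixed at half the most. Time passes only in rows, so rows that do not move let the fingers close. It gives the time, the measured TCP pose, the force, the opening and the grip force at its end, in the units of the state.
- robot.get_obs(): the state, without advancing time (a new reading comes with each control period).
- vision.snapshot(name): name is "side" or "top" or "wrist"; returns a dict with "color" (400x640x3 uint8, red, green, blue), "z_map" (400x640 float32, m along the optical axis (not along the pixel's ray), 0 where there is no reading), "fx", "fy", "cx", "cy" (pixels), "R" (3x3) and "t" (3): a world point X has camera coordinates R X + t. Camera axes: x right, y down, z forward; pixel columns grow to the right and rows downward; lengths in m; the calibration is good to about 2 mm. A picture is of the moment at which its call begins.
- robot.close_job(): hands the job in; it is judged then, once.
The state is a dict: "time": time; "joint_positions": joint angles; "qvel": joint speeds; "joint_torque": joint torques, N m; "tool_pos": TCP position; "ee_rot": TCP orientation; "wrist_force": force on the tool from outside, world axes, zero at the start; "wrist_torque": the same for the moment, N m; "width": finger opening in m; "finger_force": force on a finger pad.
Only numpy, scipy, OpenCV 4.12 (cv2) and the standard library are available. Lean on these libraries where they do the work, as an engineer would, in place of code of your own. Each camera call takes 0.05 s, during which the arm holds its last target. There are 200 camera calls.

## Task

With your fingertips, gently push the sliding loaf stop along its rail until it clicks into the notch beside the red tag, then take the hand away and leave it resting there. Only push the stop, never pinch it, and leave the jam jar, the mug and the bread roll where they are.

Things in the scene. Friction and masses are not known exactly. Their poses are not given: they have to be found in the camera images.
- board: dark wooden board, 280 (x) x 400 (y) x 22 mm, fixed; origin at the centre of its underside, on the counter, z up. A metal rail runs along board y at board x = +60 mm, its top 40 mm above the counter, with 14 mm wide notches across it at board y = -100, -50, +50 and +100 mm. Position and yaw vary.
- stop (a joint): the stop's place along the rail, m along board +y, 0 at the middle; range +-0.125. Starts between the inner notches. Slides at a push of about 3 N. Within about 4 mm of a notch's centre a sprung ball pulls it in (the push drops to nothing, the stop jumps ahead); pushing it out again takes about 9 to 18 N. Other notches may be pushed through; if it went too far, push it back.
- stop_plate (a point): centre of the stop's white upright plate, the part to push: 115 mm across the rail (board x), 20 mm thick (board y), 62 mm high, from 25 to 87 mm above the counter; the point is 56 mm above the counter, at board x = -27.5 mm. Push on its broad faces, along board y.
- stop_mark (a point): tip of the small white pointer of the stop, at board x = +106 mm, 32 mm above the counter, just above the row of tags; it has the same board y as the plate's mid-plane. The black housing between pointer and plate, over the rail, is 60 (x) x 40 (y) mm, its top 77 mm above the counter.
- catch (a joint): how far the sprung ball of the stop has dropped, in metres: about 0 while it rides on the rail, about 0.003 when it sits in a notch. Its brass pin stands 8 mm out of the housing's top while riding and 5 mm when dropped.
- tag_red: flat red plastic tag on the board beyond the rail, 30 (x) x 16 (y) x 3 mm thick, fixed; origin at the centre of its underside, axes parallel to the board's. It lies exactly beside one of the four notches, at the same y on the board. Which tag is at which notch varies.
- tag_yellow: flat yellow plastic tag on the board beyond the rail, 30 (x) x 16 (y) x 3 mm thick, fixed; origin at the centre of its underside, axes parallel to the board's. It lies exactly beside one of the four notches, at the same y on the board. Which tag is at which notch varies.
- tag_green: flat green plastic tag on the board beyond the rail, 30 (x) x 16 (y) x 3 mm thick, fixed; origin at the centre of its underside, axes parallel to the board's. It lies exactly beside one of the four notches, at the same y on the board. Which tag is at which notch varies.
- tag_blue: flat blue plastic tag on the board beyond the rail, 30 (x) x 16 (y) x 3 mm thick, fixed; origin at the centre of its underside, axes parallel to the board's. It lies exactly beside one of the four notches, at the same y on the board. Which tag is at which notch varies.
- jam_mid (a point): amber jam jar, 60 mm across, 85 mm high, loose, beside the board's +y end; the point is its centre
- mug_mid (a point): white mug, 68 mm across, 65 mm high, loose, beside the board's -y end; the point is its centre
- roll_mid (a point): brown bread roll, 72 mm across, 44 mm high, loose, beside the board's +y end, nearer the robot than the jar; the point is its centre

How it is judged:
By the outcome, as a careful person would: the job done as asked, in the order asked, and still so for the second after the job is handed in, with the robot touching nothing.
It also fails if it takes over 40 s, if anything falls off the work surface, if the arm or the gripper's body presses on something with over 40 N, if the wrist force passes 120 N, or if a joint passes its speed limit or range.

## Working session

There is one attempt and no reset: what is moved stays moved. The work goes in short steps, Python scripts to look and compute and a shell command to move; the robot and the scene stay as the last step left them, time stands still between calls to the robot, and variables do not carry over. Pictures are saved under pics/ and viewed, at most 10 in all, crops included, and the job is handed in when it is done.

```bash
mkdir -p pics
cat > h.py <<'E'
import numpy as np, cv2
from bench import robot, vision
def snap(n,f):
    s=vision.snapshot(n); cv2.imwrite('pics/'+f,s['color'][:,:,::-1]); np.savez('pics/'+f+'.npz',**{k:np.array(v) for k,v in s.items()}); return s
def pix(s,u,v,z=None):
    # world point from depth, or on plane z
    d=np.array([(u-s['cx'])/s['fx'],(v-s['cy'])/s['fy'],1.]); R=np.array(s['R']);t=np.array(s['t'])
    if z is None: return R.T@(d*s['z_map'][int(v),int(u)]-t)
    c=-R.T@t; w=R.T@d; return c+w*(z-c[2])/w[2]
E
python3 - <<'E'
from h import *
snap('top','t1.png'); 
o=robot.get_obs(); print({k:np.round(v,3) for k,v in o.items()})
E
```

```text
{'time': np.float64(0.05), 'joint_positions': array([ 1.17 ,  0.088,  1.372, -0.   ,  1.684, -0.103]), 'qvel': array([-0.001, -0.003, -0.001, -0.001,  0.001,  0.   ]), 'joint_torque': array([ 2.0000e-03, -3.4154e+01, -3.0360e+01,  7.2000e-02,  3.0000e-02,
       -0.0000e+00]), 'tool_pos': array([0.161, 0.525, 0.179]), 'ee_rot': array([-3.139, -0.   ,  2.844]), 'wrist_force': array([-0.294, -0.137,  0.185]), 'wrist_torque': array([ 0.016, -0.021, -0.006]), 'finger_force': np.float64(0.0), 'width': np.float64(0.094)}
```

View pics/t1.png

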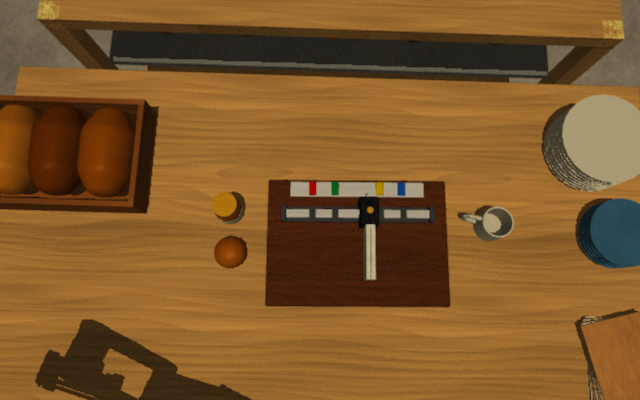

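The top view has +y to the left and x up. Red is the leftmost tag (312,188), then green (335,188), yellow (379,188) and blue (401,188). The plate runs along column 370, rows 225-280. The jar is at (228,207), the roll at (230,252) and the mug at (493,222).

```bash
cat > m.py <<'E'
from h import *
def fit(s,verbose=True):
    h=cv2.cvtColor(s['color'],cv2.COLOR_RGB2HSV); H,S,V=[h[:,:,i].astype(int) for i in range(3)]
    roi=np.zeros(H.shape,bool); roi[178:200,285:430]=1
    P={}
    for n,lo,hi in (('red',-1,6),('yellow',20,32),('green',50,85),('blue',100,130)):
        m=roi&(S>150)&(V>60)&(H>=lo)&(H<=hi)
        if n=='red': m|=roi&(S>150)&(V>60)&(H>174)
        v,u=np.nonzero(m); P[n]=pix(s,u.mean(),v.mean(),.025); print(n,len(u),u.mean().round(1),v.mean().round(1),P[n].round(4))
    return P
def plate(s):
    # plate top: depth points z~0.087
    v,u=np.mgrid[170:310,260:455]; v=v.ravel();u=u.ravel()
    X=np.array([pix(s,a,b) for a,b in zip(u,v)]); k=(X[:,2]>.08)&(X[:,2]<.1)
    return X[k],u[k],v[k]
E
python3 - <<'E'
from m import *
s=vision.snapshot('top'); P=fit(s)
order=sorted(P,key=lambda n:P[n][1]); ys=[-.1,-.05,.05,.1]
A=np.array([P[n][:2] for n in order]); c=A.mean(0); d=np.array(ys)@(A-c)/np.dot(ys,ys); print(order,'dir',d,np.hypot(*d)); ey=d/np.hypot(*d); ex=np.array([ey[1],-ey[0]])
print('yaw deg',np.degrees(np.arctan2(-ey[0],ey[1])))
X,u,v=plate(s); B=np.c_[(X[:,:2]-c)@ex,(X[:,:2]-c)@ey]; print(len(X),'z',np.median(X[:,2]))
k=B[:,0]<-.1
for b in (B[k],): print(np.percentile(b,[1,5,50,95,99],axis=0).round(4))
print('c',c,'ex',ex,'ey',ey)
# edges of board from pixels
for p in ((269,181),(444,181),(449,305),(266,305)): print(pix(s,*p,.022).round(3))
for p in ((225,205),(230,250),(495,222)): print(pix(s,*p).round(3))
E
```

```text
red 97 312.0 187.4 [0.6647 0.0371 0.025 ]
yellow 92 378.5 187.9 [ 0.6681 -0.1125  0.025 ]
green 77 334.5 187.9 [ 0.6651 -0.0135  0.025 ]
blue 85 401.0 188.4 [ 0.6685 -0.1632  0.025 ]
['blue', 'yellow', 'green', 'red'] dir [-0.02115604  0.99883839] 0.9990624144546161
yaw deg 1.2133799811718693
624 z 0.08717199054834346
[[-0.2028 -0.0311]
 [-0.1988 -0.0301]
 [-0.1519 -0.0211]
 [-0.1059 -0.0116]
 [-0.1016 -0.0113]]
c [ 0.66658681 -0.06302001] ex [0.99977577 0.02117589] ey [-0.02117589  0.99977577]
[0.677 0.135 0.022]
[ 0.689 -0.262  0.022]
[ 0.414 -0.266  0.022]
[0.404 0.128 0.022]
[0.607 0.217 0.086]
[0.517 0.208 0.044]
[ 0.601 -0.38   0.007]
```

```bash
python3 -m crank '[[1,[0,0,0],[0,0,8]],[1,[0,0,0],[0,0,8]],[1,[0,0,0],[0,0,8]],[1,[0,0,0],[0,0,8]],[1,[0,0,0],[0,0,8]],[1,[0,0,0],[0,0,8]],[1,[0,0,0],[0,0,8]],[1,[0,0,0],[0,0,8]]]'
python3 -m crank '[[1,[0,0,0],[0,0,7.7]],[1,[-0.04,0.022,0],[0,0,0]],[1,[-0.04,0.022,0],[0,0,0]],[1,[-0.04,0.022,0],[0,0,0]],[1,[-0.04,0.022,0],[0,0,0]],[1,[-0.04,0.022,0],[0,0,0]],[1,[-0.04,0.022,0],[0,0,0]],[1,[-0.04,0.022,0],[0,0,0]]]'
python3 -m crank '[[1,[-0.04,0.022,0],[0,0,0]],[1,[-0.04,0.022,0],[0,0,0]],[1,[-0.04,0.022,0],[0,0,0]],[1,[-0.04,0.022,0],[0,0,0]],[1,[-0.04,0.022,0],[0,0,0]],[1,[-0.04,0.022,0],[0,0,0]],[1,[-0.04,0.022,0],[0,0,0]],[1,[0,0,0],[0,0,0]]]'
```

```text
time: 0.9
tool_pos: [0.1612, 0.5254, 0.1791]
ee_rot: [-3.141, 0.001, 1.721]
wrist_force: [0.5, 0.2, -0.2]
width: 0.033
finger_force: 0.0
time: 1.7
tool_pos: [0.3216, 0.2474, 0.1794]
ee_rot: [-3.141, 0.0, 1.593]
wrist_force: [1.2, 0.7, -0.6]
width: 0.0006
finger_force: 0.0
time: 2.5
tool_pos: [0.4826, -0.0318, 0.1783]
ee_rot: [-3.14, 0.001, 1.586]
wrist_force: [-0.2, -0.2, 1.1]
width: 0.0003
finger_force: 0.0
```

```bash
python3 -m crank '[[1,[-0.037,0.018,0],[0,0,0]],[1,[-0.037,0.018,0],[0,0,0]],[1,[-0.037,0.018,0],[0,0,0]],[1,[0,0,0.03],[0,0,0]],[1,[0,0,0],[0,0,0]]]'
python3 - <<'E'
from h import *
snap('side','s1.png')
E
```

```text
time: 3.0
tool_pos: [0.5351, -0.1362, 0.1448]
ee_rot: [-3.132, -0.004, 1.591]
wrist_force: [0.0, 1.4, -1.4]
width: 0.0005
finger_force: 0.0
```

View pics/s1.png

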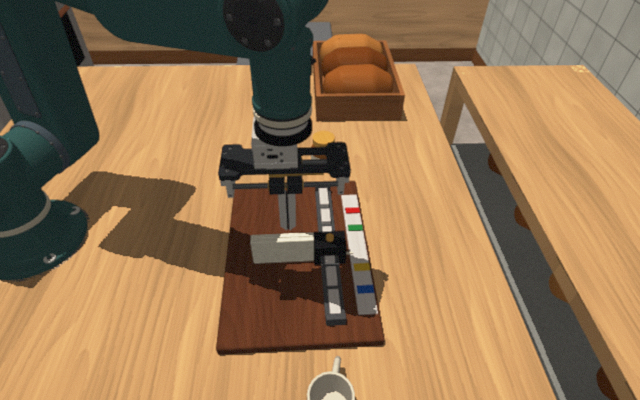

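The side view looks along +y: the plate is at (282,248), red is the farthest tag at (352,210) and the fingertips are at (290,228). I'll check that fingertip pixel against the TCP projection.

Run:
```python
from h import *
s=dict(np.load('pics/s1.png.npz'))
for X in ([.5351,-.1362,.1448],[.5351,-.1362,.04],[.52,-.087,.087]):
    c=s['R']@np.array(X)+s['t']; print(s['fx']*c[0]/c[2]+s['cx'], s['fy']*c[1]/c[2]+s['cy'])
print(pix(s,290,222), pix(s,285,250))
```

```text
288.19838764059455 236.01336014037713
290.61268436447824 273.47486926895874
281.59403421832246 236.43606261670925
[ 0.53989127 -0.14549402  0.18901974] [ 0.52533058 -0.09986735  0.06336638]
```

```bash
python3 -m crank '[[1,[0,0,0.03],[0,0,0]],[1,[0,0,0.03],[0,0,0]],[1,[0,0,0.03],[0,0,0]],[1,[0,0,0.014],[0,0,0]],[1,[0,0,0],[0,0,0]]]'
python3 -m crank '[[1,[0.01,0,0],[0,0,0]],[1,[0.01,0,0],[0,0,0]],[1,[0.004,0,0],[0,0,0]],[1,[0.004,0,0],[0,0,0]],[1,[0.004,0,0],[0,0,0]],[1,[0.004,0,0],[0,0,0]],[1,[0.004,0,0],[0,0,0]],[1,[0,0,0],[0,0,0]]]'
```

```text
time: 3.55
tool_pos: [0.5364, -0.1357, 0.0444]
ee_rot: [-3.138, -0.002, 1.594]
wrist_force: [-0.6, 0.5, -0.9]
width: 0.0003
finger_force: 0.0
time: 4.35
tool_pos: [0.5374, -0.0972, 0.0464]
ee_rot: [3.14, 0.0, 1.592]
wrist_force: [0.6, -1.8, 1.1]
width: 0.0007
finger_force: 0.8
```

```bash
python3 -m crank '[[1,[0.005,0,0],[0,0,0]],[1,[0.005,0,0],[0,0,0]],[1,[0.005,0,0],[0,0,0]],[1,[0.005,0,0],[0,0,0]],[1,[0.005,0,0],[0,0,0]],[1,[0.005,0,0],[0,0,0]],[1,[0.005,0,0],[0,0,0]],[1,[0.005,0,0],[0,0,0]]]'
cat > p.py <<'E'
from m import *
s=vision.snapshot('top'); X,u,v=plate(s)
c=np.array([0.66658681,-0.06302001]);ex=np.array([0.99977577,0.02117589]);ey=np.array([-ex[1],ex[0]])
B=np.c_[(X[:,:2]-c)@ex,(X[:,:2]-c)@ey]; b=B[(B[:,0]<-.15)&(B[:,0]>-.205)]
print('plate',len(b),np.percentile(b[:,1],[2,50,98]).round(4))
o=robot.get_obs(); print(o['time'],'tcp by',((o['tool_pos'][:2]-c)@ey).round(4),o['wrist_force'].round(1),o['tool_pos'])
E
python3 p.py
```

```text
time: 5.15
tool_pos: [0.5365, -0.0584, 0.0463]
ee_rot: [3.141, 0.003, 1.592]
wrist_force: [0.7, -5.3, 1.8]
width: 0.0003
finger_force: 2.6
plate 73 [0.0322 0.0363 0.0384]
5.2 tcp by 0.009 [0.4 0.7 0.4] [ 0.53628684 -0.05680836  0.04607947]
```

```bash
python3 -m crank '[[1,[0.004,0,0],[0,0,0]],[1,[0.004,0,0],[0,0,0]],[1,[0.004,0,0],[0,0,0]],[1,[0.004,0,0],[0,0,0]],[1,[0.003,0,0],[0,0,0]],[1,[0.003,0,0],[0,0,0]],[1,[0,0,0],[0,0,0]]]'
python3 p.py
python3 -m crank '[[1,[0.003,0,0],[0,0,0]],[1,[0.003,0,0],[0,0,0]],[1,[0.003,0,0],[0,0,0]]]'
python3 p.py
```

```text
time: 5.9
tool_pos: [0.5352, -0.0355, 0.0453]
ee_rot: [-3.141, 0.001, 1.593]
wrist_force: [0.4, -4.5, 1.0]
width: 0.0005
finger_force: 2.0
plate 45 [0.0568 0.059  0.061 ]
5.95 tcp by 0.0304 [ 0.3 -4.6 -1.3] [ 0.53524787 -0.03543153  0.04535489]
time: 6.25
tool_pos: [0.5351, -0.0288, 0.0454]
ee_rot: [-3.141, 0.004, 1.591]
wrist_force: [0.7, -5.4, -0.3]
width: 0.0006
finger_force: 2.9
plate 28 [0.065  0.0661 0.0672]
6.3 tcp by 0.0391 [ 0.2 -1.1  0.2] [ 0.53502581 -0.02669797  0.04532833]
```

```bash
python3 -m crank '[[1,[0.004,0,0],[0,0,0]],[1,[0.004,0,0],[0,0,0]],[1,[0.004,0,0],[0,0,0]],[1,[0.004,0,0],[0,0,0]],[1,[0.004,0,0],[0,0,0]],[1,[0.004,0,0],[0,0,0]],[1,[0.003,0,0],[0,0,0]],[1,[0,0,0],[0,0,0]]]'
python3 p.py
python3 - <<'E'
from h import *
s=snap('side','s2.png')
cv2.imwrite('pics/s2c.png',cv2.resize(s['color'][150:330,210:400,::-1],None,fx=3,fy=3,interpolation=cv2.INTER_CUBIC))
E
```

```text
time: 7.1
tool_pos: [0.5344, 0.0021, 0.0454]
ee_rot: [-3.141, -0.002, 1.593]
wrist_force: [0.7, -1.1, -0.9]
width: 0.0003
finger_force: 0.7Traceback (most recent call last):
  File "p.py", line 5, in <module>
    print('plate',len(b),np.percentile(b[:,1],[2,50,98]).round(4))
                         ~~~~~~~~~~~~~^^^^^^^^^^^^^^^^^^
    return _quantile_unchecked(
        a, q, axis, out, overwrite_input, method, keepdims, weights)
    return _ureduce(a,
                    func=_quantile_ureduce_func,
    ...<5 lines>...
                    overwrite_input=overwrite_input,
                    method=method)
    r = func(a, **kwargs)
    result = _quantile(arr,
                       quantiles=q,
    ...<2 lines>...
                       out=out,
                       weights=wgt)
    slices_having_nans = np.isnan(arr[-1, ...])
                                  ~~~^^^^^^^^^
IndexError: index -1 is out of bounds for axis 0 with size 0
```

View pics/s2c.png

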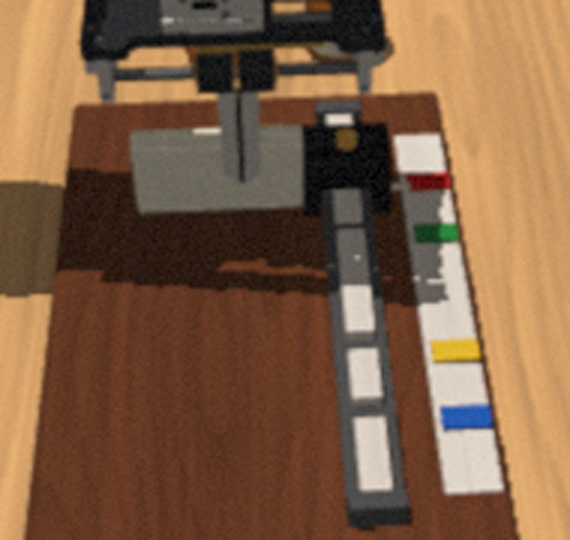

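The stop is in the far part of the rail with its pointer close to the red tag, around crop (405,182). I'll measure where the plate is now.

```bash
cat > q.py <<'E'
from h import *
import sys
c=np.array([0.66658681,-0.06302001]);ex=np.array([0.99977577,0.02117589]);ey=np.array([-ex[1],ex[0]])
def run(s):
    v,u=np.mgrid[150:330,210:400]; X=np.array([pix(s,a,b) for a,b in zip(u.ravel(),v.ravel())])
    B=np.c_[(X[:,:2]-c)@ex,(X[:,:2]-c)@ey,X[:,2]]
    k=(B[:,0]>-.2)&(B[:,0]<-.155)&(B[:,2]>.04)&(B[:,2]<.08); f=B[k]; print('face by',len(f),np.percentile(f[:,1],[10,50,90]).round(4),'-> stop',(np.median(f[:,1])+.01).round(4))
    k=(B[:,0]>-.09)&(B[:,0]<-.04)&(B[:,2]>.072)&(B[:,2]<.08);f=B[k]; print('housing by',len(f),np.percentile(f[:,1],[3,97]).round(4),'z',np.median(f[:,2]).round(4), 'pin',np.sort(B[(B[:,0]>-.09)&(B[:,0]<-.04)&(abs(B[:,1]-.1)<.03),2])[-12::3].round(4))
    # pointer in green/red profile
if __name__=='__main__':
    s=dict(np.load(sys.argv[1])) if len(sys.argv)>1 else vision.snapshot('side')
    run(s)
    o=robot.get_obs(); print(o['time'],'tcp by',((o['tool_pos'][:2]-c)@ey).round(4),o['wrist_force'].round(1))
E
python3 q.py pics/s1.png.npz; python3 q.py pics/s2.png.npz
```

```text
face by 332 [-0.0337 -0.0326 -0.0316] -> stop -0.0226
housing by 405 [-0.0433 -0.0046] z 0.0782 pin [0.0429 0.0431 0.0435 0.044 ]
7.2 tcp by 0.0679 [-0.6 -1.4 -0.4]
face by 306 [0.0761 0.0775 0.0786] -> stop 0.0875
housing by 324 [0.0666 0.1054] z 0.078 pin [0.1882 0.1883 0.1886 0.2032]
7.2 tcp by 0.0679 [-0.6 -1.4 -0.4]
```

```bash
python3 -m crank '[[1,[0.002,0,0],[0,0,0]],[1,[0.002,0,0],[0,0,0]],[1,[0.002,0,0],[0,0,0]],[1,[0.002,0,0],[0,0,0]],[1,[0,0,0],[0,0,0]]]'
python3 q.py
python3 -m crank '[[1,[0.001,0,0],[0,0,0]],[1,[0,0,0],[0,0,0]]]'
python3 q.py
```

```text
time: 7.7
tool_pos: [0.5348, 0.0102, 0.0459]
ee_rot: [3.141, -0.003, 1.593]
wrist_force: [-0.2, -0.6, -0.1]
width: 0.0001
finger_force: 0.0
face by 301 [0.0843 0.0857 0.0869] -> stop 0.0957
housing by 302 [0.0747 0.114 ] z 0.0782 pin [0.1882 0.1886 0.1898 0.2115]
7.75 tcp by 0.076 [-0.7 -0.6  0.9]
time: 7.95
tool_pos: [0.5349, 0.0105, 0.0461]
ee_rot: [3.141, -0.001, 1.593]
wrist_force: [-0.4, -0.1, -0.8]
width: 0.0001
finger_force: 0.0
face by 297 [0.0846 0.086  0.0874] -> stop 0.096
housing by 298 [0.0756 0.114 ] z 0.0782 pin [0.188  0.1887 0.1892 0.1899]
8.0 tcp by 0.0761 [-0.8 -0.6 -0.3]
```

```bash
for i in 1 2; do python3 -m crank '[[1,[0.001,0,0],[0,0,0]],[1,[0,0,0],[0,0,0]]]' | grep -E 'force|tool'; python3 q.py | grep -v housing; done
```

```text
tool_pos: [0.5347, 0.011, 0.0459]
wrist_force: [0.9, 0.4, -0.4]
finger_force: 0.0
face by 298 [0.0851 0.0863 0.0878] -> stop 0.0963
8.25 tcp by 0.0768 [-0.8  0.2  0.6]
tool_pos: [0.5345, 0.0119, 0.0458]
wrist_force: [0.1, 0.7, -0.2]
finger_force: 0.0
face by 296 [0.0863 0.0875 0.0889] -> stop 0.0975
8.5 tcp by 0.0777 [-0.6 -0.9  0.8]
```

Run:
```python
from h import *
s=snap('side','s3.png'); a=cv2.resize(s['color'][180:240,310:380,::-1],None,fx=5.5,fy=8,interpolation=cv2.INTER_CUBIC)
s=snap('top','t3.png'); b=cv2.resize(s['color'][170:240,285:345,::-1],None,fx=6.5,fy=480/70,interpolation=cv2.INTER_CUBIC)
cv2.imwrite('pics/c3.png',np.hstack([a,b]))
```

```text
(no output)
```

View pics/c3.png

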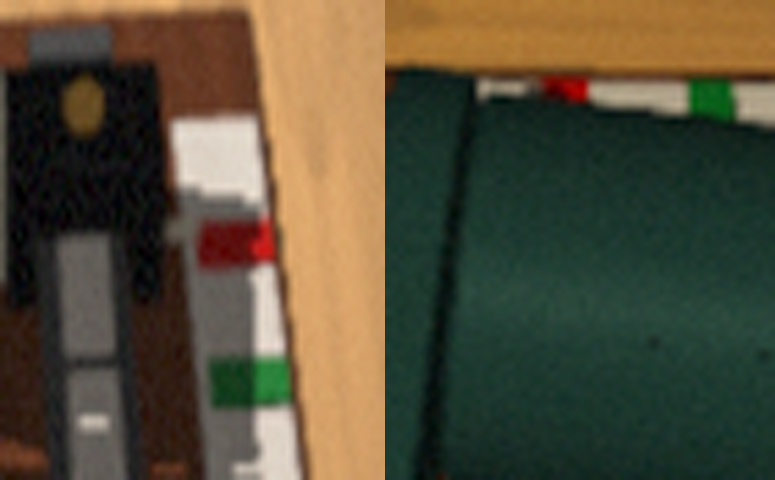

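The side crop shows the pointer tip at about crop (175,230), just beside the red tag (232,243). The arm hides the stop in the top view. I'll compare the pointer and pin pixels with their projections.

Run:
```python
from h import *
from q import c,ex,ey
s=dict(np.load('pics/s3.png.npz'))
def pr(bx,by,z):
    X=np.r_[c+(bx-.124)*ex+by*ey,z]; q=s['R']@X+s['t']; u,v=s['fx']*q[0]/q[2]+s['cx'],s['fy']*q[1]/q[2]+s['cy']; return round((u-310)*5.5),round((v-180)*8)
print('red',pr(124,.1,.025) and pr(.124,.1,.025),'green',pr(.124,.05,.025))
for y in (.096,.098,.1,.102): print(y,'ptr',pr(.106,y,.032),'pintop riding',pr(.06,y,.085),'dropped',pr(.06,y,.082),'house front-top',pr(.06,y-.02,.077))
```

```text
red (229, 239) green (245, 377)
0.096 ptr (186, 234) pintop riding (69, 95) dropped (69, 104) house front-top (72, 172)
0.098 ptr (185, 228) pintop riding (69, 90) dropped (69, 98) house front-top (72, 167)
0.1 ptr (184, 223) pintop riding (68, 84) dropped (68, 93) house front-top (72, 161)
0.102 ptr (184, 218) pintop riding (68, 79) dropped (68, 88) house front-top (71, 156)
```

```bash
for i in 1 2 3; do python3 -m crank '[[1,[0.001,0,0],[0,0,0]],[1,[0,0,0],[0,0,0]]]' | grep -E 'force|tool'; python3 q.py | grep -v housing; done
```

```text
tool_pos: [0.5345, 0.0129, 0.0458]
wrist_force: [0.1, -0.9, -0.3]
finger_force: 0.0
face by 305 [0.0872 0.0886 0.0899] -> stop 0.0986
8.85 tcp by 0.0787 [-0.9 -0.6  0.1]
tool_pos: [0.5346, 0.0135, 0.0458]
wrist_force: [0.5, -0.9, 0.1]
finger_force: 0.5
face by 302 [0.0876 0.0891 0.0903] -> stop 0.0991
9.1 tcp by 0.0793 [ 1.  -1.4 -0.3]
tool_pos: [0.5345, 0.014, 0.0458]
wrist_force: [-1.0, -3.2, -0.2]
finger_force: 1.5
face by 302 [0.0882 0.0896 0.0908] -> stop 0.0996
9.35 tcp by 0.0799 [-0.9 -3.4 -0.5]
```

```bash
python3 -m crank '[[1,[-0.01,0,0],[0,0,0]],[1,[-0.02,0,0],[0,0,0]],[1,[-0.02,0,0],[0,0,0]],[1,[0,0,0],[0,0,0]]]'; python3 q.py
python3 -m crank '[[1,[-0.02,0,0],[0,0,0]],[1,[0,0,-0.04],[0,0,0]],[1,[0,0,-0.04],[0,0,0]],[1,[0,-0.045,-0.02],[0,0,0]],[1,[0,-0.045,0],[0,0,0]],[1,[-0.03,-0.04,0],[0,0,0]],[1,[-0.04,-0.03,0],[0,0,0]],[1,[0,0,0],[0,0,0]]]'
python3 - <<'E'
from h import *
from q import run
s=snap('side','s4.png'); run(s); a=cv2.resize(s['color'][180:240,310:380,::-1],None,fx=5.5,fy=8,interpolation=cv2.INTER_CUBIC)
s=snap('top','t4.png'); b=cv2.resize(s['color'][170:240,285:345,::-1],None,fx=6.5,fy=480/70,interpolation=cv2.INTER_CUBIC)
cv2.imwrite('pics/c4.png',np.hstack([a,b]))
E
```

```text
time: 9.75
tool_pos: [0.5357, -0.0369, 0.0458]
ee_rot: [3.141, -0.0, 1.59]
wrist_force: [-0.1, 0.0, -0.1]
width: 0.0002
finger_force: 0.0
face by 299 [0.088  0.0894 0.0909] -> stop 0.0994
housing by 247 [0.0787 0.1105] z 0.0779 pin [0.0839 0.0843 0.0845 0.0879]
9.8 tcp by 0.0301 [-0.6  0.1 -0.3]
time: 10.6
tool_pos: [0.3751, -0.1314, 0.1462]
ee_rot: [3.141, 0.002, 1.585]
wrist_force: [0.7, 0.6, 0.2]
width: 0.0002
finger_force: 0.0
face by 337 [0.0881 0.0896 0.0921] -> stop 0.0996
housing by 303 [0.0786 0.1173] z 0.0781 pin [0.0838 0.0845 0.0862 0.0879]
```

View pics/c4.png

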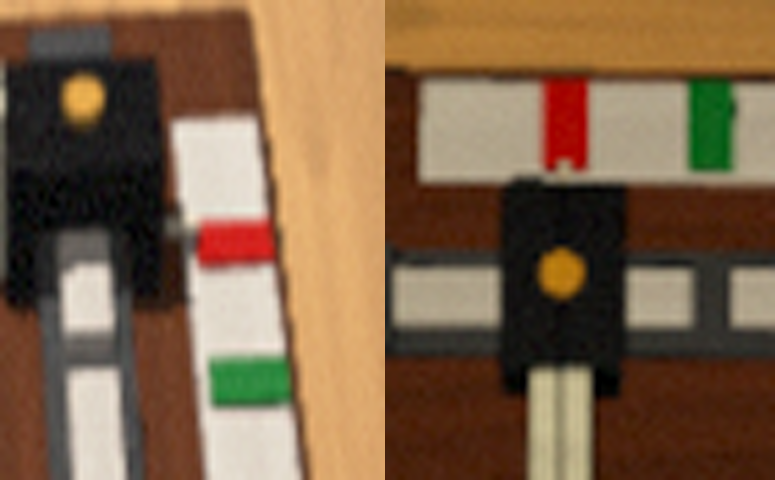

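The top crop shows the pointer tip (565,167) centred on the red tag (566,125), and nothing is touching the stop. To check that the catch dropped, I'll compare the pin's height over the housing before and after, and the loose items' positions too.

Run:
```python
from h import *
for f in ('t1','t4'):
    s=dict(np.load(f'pics/{f}.png.npz')); h=cv2.cvtColor(s['color'],cv2.COLOR_RGB2HSV).astype(int)
    m=np.zeros((400,640),bool); m[197:225,300:385]=1
    v,u=np.nonzero(m&(h[:,:,2]>120)&(h[:,:,1]>150)); uc,vc=u.mean(),v.mean()
    Z=np.array([pix(s,a,b)[2] for a,b in zip(u,v)])
    ho=[pix(s,a,b)[2] for a in range(int(uc)-7,int(uc)+8) for b in range(int(vc)-6,int(vc)+10) if np.hypot(a-uc,b-vc)>5 ]
    print(f,len(u),uc.round(1),vc.round(1),'pin',np.percentile(Z,[20,50,80]).round(4),'pin max',Z.max().round(4),'housing',np.median(ho).round(4), [np.round(pix(s,*p),4) for p in ((225,205),(230,250),(508,215))])
a=dict(np.load('pics/t1.png.npz'))['color'].astype(int);b=s['color'].astype(int)
for n,(x,y,w,g) in dict(jam=(210,188,40,38),roll=(208,232,44,40),mug=(455,200,65,48)).items(): print(n,abs(a-b)[y:y+g,x:x+w].mean())
```

```text
t1 29 369.7 209.4 pin [0.0835 0.085  0.0862] pin max 0.088 housing 0.0774 [array([0.607 , 0.2165, 0.0867]), array([0.5173, 0.2076, 0.0456]), array([ 0.608 , -0.3882,  0.0609])]
t4 33 311.6 209.5 pin [0.08   0.0818 0.084 ] pin max 0.0851 housing 0.0778 [array([0.6079, 0.2174, 0.0822]), array([0.5177, 0.2086, 0.0407]), array([ 0.6084, -0.3891,  0.0587])]
jam 5.588815789473684
roll 5.310416666666667
mug 5.738782051282051
```

The pin dropped from 85 to 82 mm, so the catch is in. The jar, roll and mug have not moved and the hand is clear, so I'm handing in.

```bash
python3 -c "
from bench import robot; print(robot.close_job())"
```

```text
the job is handed in; nothing more can be done
None
```

I pushed the stop along its rail into the notch beside the red tag, where its pin dropped about 3 mm as it should. The hand is clear, the jar, mug and roll are where they were, and the job is handed in.

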